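# Fit the flange plate over the two studs of a coffee machine's boiler base

## Robot

A 7-joint arm with a two-finger parallel gripper is mounted at the origin on the work surface. World frame = base frame: x ahead of the robot, y to its left, z up, the work surface at z = 0. Lengths are in m, angles in rad, forces in N, time in s.
With the tool pointing down it reaches from about 0.425 to 0.925 m from the base axis. Payload 6.8 kg.
Tool frame: the origin (TCP) lies on the front face of the gripper's body, between the roots of the fingers; the fingertips stand 73 mm ahead of it and the grasp point (between the pads) lies 54 mm ahead of it; z points along the fingers, y is the direction in which the jaws open and shut (so a half turn about z gives the same grasp; the last joint's range is limited). The gripper opens to 85 mm and grips with 20 to 120 N. Pads are 22 mm wide; open, the fingers measure 114 mm over their backs; the gripper's body (76 mm by 85 mm) begins 54 mm behind the grasp point. The pads swing forward as they close: fully open they stand 13 mm farther back than shut.
Start: joints at [1.084, 0.477, 0.022, 1.555, -0.011, 1.109, -0.083], TCP at [0.25, -0.627, 0.304] pointing down, gripper open.
Joint ranges: [-2.96, 2.96], [-0.34, 2.1], [-1.41, 1.46], [0.24, 2.44], [-1.37, 4.51], [0.17, 1.92], [-2.96, 2.96]. Speed limits (rad/s): [2.39, 2.39, 3.14, 3.14, 3.14, 3.14, 3.14].

## Interface

Orientations are given as a rotation vector (axis times angle).
In Python, from bench import * gives the robot as it stands.
- The arm moves only by the tool jog_arm, never from a script. Its argument "plan" is a list of rows, each a list of 2 entries, a list of its own where there are three numbers: the shift along the world's x, y, z in cm, then the turn about the world's z in rad. In form: [[[tx, ty, tz], twist], ...]. A call has 1 to 12 rows; each row shifts and turns the commanded pose from where the row before left it; what a row does not reach is not made up. A row lasts 1/10 s, in which the tool goes at most 50 mm and 8.59 degrees, less where a joint would pass 70% of its speed; a pose out of reach is approached as far as the arm can. A call is refused whole if a number of a shift passes 5 or a number of a turn 0.15, either way. A call with a gripper value outside its range is refused whole. "hand" is the finger opening in cm, from 0 to 8.54, set as the call begins (left out, the last holds). The fingers move at their own pace and stop on an object; "grip_force" is the grip in N (left out, the last holds). Time passes only in rows, so rows that do not move let the fingers close. It gives the time, the measured TCP pose, the force and the opening at its end, in the units of the state.
- get_obs(): the state, without advancing time (a new reading comes with each control period).
- grab_frame(name): name is "scene" or "side" or "wrist"; returns the picture (480x640x3 uint8, red, green, blue); there is no depth.
- get_calibration(name): a dict with "intrinsics" (3x3 intrinsics, pixels), "xyz" and "orientation" of the camera in the world. Camera axes: x right, y down, z forward; pixel columns grow to the right and rows downward; lengths in m; the calibration is good to about 2 mm. A picture is of the moment at which its call begins: read the wrist's pose just before it. get_calibration takes no time and is no camera call; for the wrist camera it gives the pose at the moment of the call.
- hand_in(): hands the job in, once; it reports no verdict.
The state is a dict: "clock": time; "joints": joint angles; "qvel": joint speeds; "tau": joint torques, N m; "tcp_pos": TCP position; "orientation": TCP orientation; "contact_force": force on the tool from outside, world axes, zero at the start; "moment": the same for the moment, N m; "grip_width": finger opening in m.
Only numpy, scipy, OpenCV 4.12 (cv2) and the standard library are available. Lean on these libraries where they do the work, as an engineer would, in place of code of your own. Each camera call takes 0.05 s, during which the arm holds its last target. There are 200 camera calls.

## Task

Fit the long flat metal plate onto the coffee machine's boiler base: both upright studs must come up through the two big holes near its ends, and it must lie flat on the base. Leave the short two-hole plate and the square plate where they lie, and let go of the long plate when it is fitted.

Things in the scene. Friction and masses are not known exactly. Their poses are not given: they have to be found in the camera images.
- long_plate: The plate to fit: aluminium, 140 x 50 x 8 mm, 0.13 kg, loose, flat on the bench; two 24 mm holes on its long centre line, 100 mm apart (50 mm either side of the middle), and a 16 mm hole in the middle. Origin at its centre, mid-thickness; x along its length, y across its width, z through it. Symmetric: either end and either face will do. Grip it across its width, at the middle.
- boiler_base: Fixed to the bench: grey foot 190 x 84 x 10 mm with a dark steel block 150 x 40 mm, its flat top face 45 mm above the bench. Two upright 10 mm steel studs on that face, at x = -50 and +50 mm, y = 0, rise 35 mm above it (the last 8 mm tapered). Origin: centre of the underside, at bench height; x along the line of the studs, z up. Plate fitted: its origin is 49 mm above this one.
- short_plate: A bystander, not to be moved: aluminium plate 100 x 50 x 8 mm with two 24 mm holes only 60 mm apart, loose, flat on the bench. Origin at its centre, x along its length.
- square_plate: A bystander, not to be moved: square aluminium plate 80 x 80 x 8 mm with four 14 mm holes, loose, flat on the bench. Origin at its centre.
Not all that is in view belongs to the job. Leave any purple look-alike of the long_plate alone.

How it is judged:
By the outcome, as a careful person would: the job done as asked, in the order asked, and still so for the second after the job is handed in, with the robot touching nothing.
It also fails if it takes over 42 s, if anything falls off the work surface, if the arm or the gripper's body presses on something with over 40 N, if the wrist force passes 120 N, or if a joint passes its speed limit or range.

## Working session

There is one attempt and no reset: what is moved stays moved. The work goes in short steps, Python scripts to look and compute and a tool call to move; the robot and the scene stay as the last step left them, time stands still between calls to the robot, and variables do not carry over. Pictures are saved under pics/ and viewed, about 8 in all and at most 12, crops included, and the job is handed in when it is done.

Besides the shell and the picture viewer there is one more tool, called by a JSON object that holds its "api" and its "payload", one argument or row to a line. jog_arm: Moves the arm, as the interface text tells. Its arguments: {"type":"object","properties":{"plan":{"type":"array","items":{"type":"array"}},"hand":{"type":"number"},"grip_force":{"type":"number"}},"required":["plan"]}

```bash
mkdir -p pics; python3 - <<'E'
from bench import *
import cv2
for n in ["scene","side"]:
    f=grab_frame(n); cv2.imwrite(f"pics/{n}0.png",f[:,:,::-1]); c=get_calibration(n); print(n,c)
o=get_obs(); print(o["clock"],o["tcp_pos"],o["orientation"],o["contact_force"]); print(get_calibration("wrist"))
E
```

```text
scene {'intrinsics': array([[441.44041695,   0.        , 318.83604659],
       [  0.        , 441.44041695, 247.36904769],
       [  0.        ,   0.        ,   1.        ]]), 'xyz': array([0.85961739, 0.07510322, 0.64774539]), 'orientation': array([-1.56332751, -2.28039835,  0.627136  ])}
side {'intrinsics': array([[574.7075987 ,   0.        , 316.09176014],
       [  0.        , 574.7075987 , 239.6443124 ],
       [  0.        ,   0.        ,   1.        ]]), 'xyz': array([-0.03468704,  0.67326572,  0.73909108]), 'orientation': array([-0.79891788,  2.48073898, -1.21104707])}
0.1 [ 0.24944833 -0.6267774   0.30302602] [-3.08385903e+00 -5.91158775e-01  7.01209716e-04] [ 0.18369719 -0.98616536 -0.02706221]
{'intrinsics': array([[367.62083087,   0.        , 320.75988687],
       [  0.        , 367.62083087, 243.75765562],
       [  0.        ,   0.        ,   1.        ]]), 'xyz': array([ 0.323141  , -0.59829009,  0.37295063]), 'orientation': array([ 2.37304504, -1.61030715, -0.25998039])}
```

View pics/scene0.png

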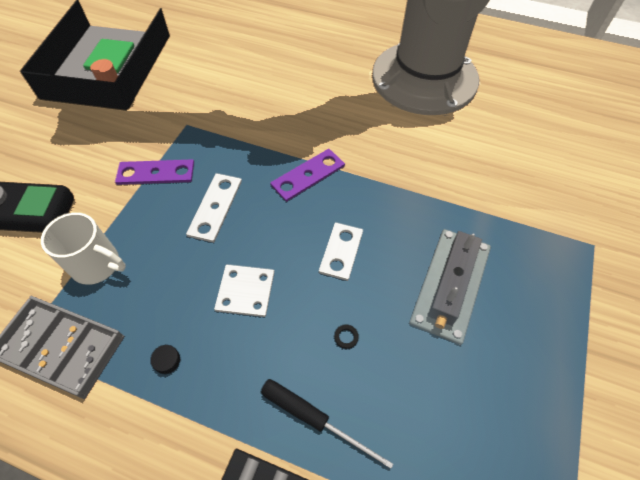

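View pics/side0.png

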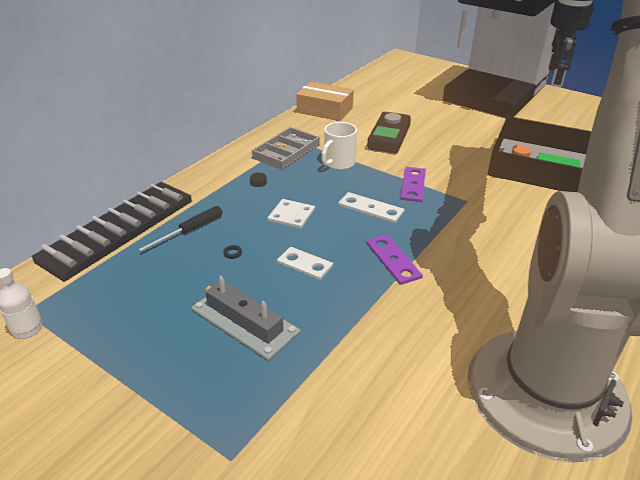

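The scene picture shows the long plate at about (215,207), short plate (341,250), square plate (245,290), the base at (452,285), and two purple look-alikes. In the side view the long plate is at (371,206) and the base at (245,318), studs near (222,283) and (264,308).

```bash
cat > h.py <<'E'
import numpy as np,cv2
from scipy.spatial.transform import Rotation as R
from bench import *
def ray(c,uv):
    uv=np.atleast_2d(uv).astype(float); K=c["intrinsics"]
    d=np.c_[(uv-K[:2,2])/[K[0,0],K[1,1]],np.ones(len(uv))]@R.from_rotvec(c["orientation"]).as_matrix().T
    return np.asarray(c["xyz"]),d
def plane(c,uv,z):
    o,d=ray(c,uv); return o+d*((z-o[2])/d[:,2])[:,None]
def proj(c,p):
    q=(np.atleast_2d(p)-c["xyz"])@R.from_rotvec(c["orientation"]).as_matrix(); q=q@c["intrinsics"].T; return q[:,:2]/q[:,2:]
def plates(f,c,lo=190):
    m=(f.min(2)>lo).astype(np.uint8)
    cs,h=cv2.findContours(m,cv2.RETR_CCOMP,cv2.CHAIN_APPROX_NONE)
    for i,k in enumerate(cs):
        if h[0][i][3]>=0 or cv2.contourArea(k)<400: continue
        P=plane(c,k[:,0],.008)[:,:2]; r=cv2.minAreaRect((P*1000).astype(np.float32))
        if max(r[1])>200: continue
        print("px",k[:,0].mean(0).round(),"rect",np.round(r[0],1),np.round(r[1],1),round(r[2],1))
        j=h[0][i][2]
        while j>=0:
            if cv2.contourArea(cs[j])>8:
                M=cv2.moments(cs[j]); p=[M["m10"]/M["m00"],M["m01"]/M["m00"]]
                print("   hole",np.round(p,1),(plane(c,p,.008)[0,:2]*1000).round(1),cv2.contourArea(cs[j]))
            j=h[0][j][0]
E
python3 - <<'E'
from h import *
for n in ["scene","side"]:
    f=cv2.imread(f"pics/{n}0.png")[:,:,::-1]; print(n); plates(f,get_calibration(n))
a=cv2.imread("pics/scene0.png")[220:350,400:500]; b=cv2.imread("pics/side0.png")[265:365,185:305]
a=cv2.resize(a,None,fx=4,fy=4,interpolation=cv2.INTER_CUBIC);b=cv2.resize(b,(400*120//100-80,333),interpolation=cv2.INTER_CUBIC)
o=np.zeros((520,800,3),np.uint8);o[:520,:400]=a;o[:333,400:]=b;cv2.imwrite("pics/base.png",o)
E
```

```text
scene
px [244. 290.] rect [ 615.9 -143.2] [79.9 80.5] 14.3
   hole [257.  304.8] [ 633.9 -112.6] 72.5
   hole [225.8 301.4] [ 646.3 -160.8] 70.0
   hole [262.9 276.6] [ 585.5 -124.8] 68.0
   hole [232.7 273.3] [ 597.7 -173.2] 65.5
px [341. 250.] rect [490.8 -23.7] [100.   50.8] 4.2
   hole [336.4 264.2] [520.7 -21.3] 166.5
   hole [345.6 235. ] [461.1 -26.1] 147.0
px [ 68. 235.] rect [ 631.2 -470.4] [87.5 91.3] 21.2
   hole [ 68.1 234.4] [ 632.2 -470.1] 1558.5
px [214. 206.] rect [ 485.9 -266.6] [139.8  50.5] 6.4
   hole [203.5 227.6] [ 535.9 -260.7] 149.0
   hole [214.3 205. ] [ 486.1 -266.4] 62.5
   hole [224.3 184. ] [ 436.9 -271.8] 126.0
px [625.  25.] rect [-368.4  401.7] [118.1  76.6] 0.1
side
px [305. 261.] rect [488.8 -19. ] [99.8 50.2] 5.1
   hole [317.6 266.5] [457.9 -20.6] 94.0
   hole [291.8 256.2] [517.9 -16.1] 89.5
px [291. 212.] rect [ 613.4 -138.1] [80.2 79.7] 14.3
   hole [297.4 220.3] [ 582.2 -119.8] 29.0
   hole [276.5 215.5] [ 630.  -107.1] 25.0
   hole [306. 208.] [ 594.7 -167.8] 24.0
   hole [285.4 203.4] [ 642.9 -155.3] 26.0
px [372. 206.] rect [ 483.4 -261.1] [140.   50.5] 6.8
   hole [391.3 211.9] [ 433.3 -265.8] 67.0
   hole [371.  205.5] [ 482.6 -260.8] 32.0
   hole [351.  199.5] [ 531.9 -254.7] 62.0
```

View pics/base.png

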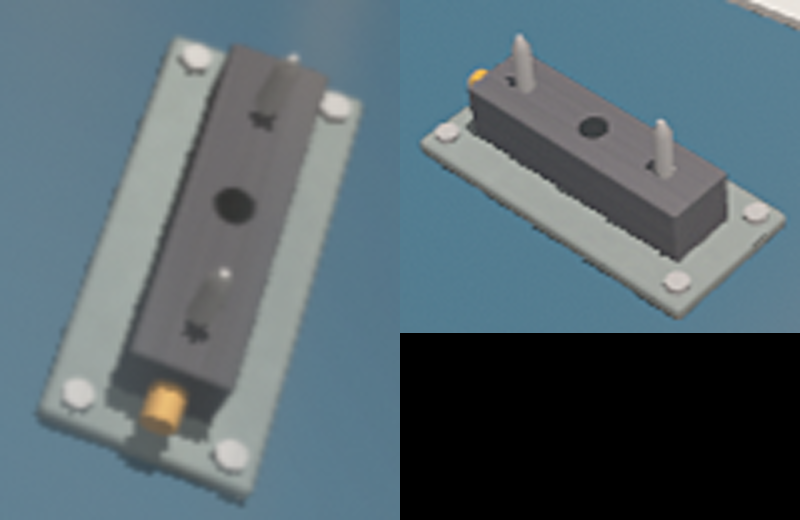

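The crop shows the base clearly in both views: stud tips at scene px (473,234) and (456,287), side px (221,276) and (263,301); foot corners visible.

```bash
python3 - <<'E'
from h import *
s,d=get_calibration("scene"),get_calibration("side")
ang=lambda v:np.degrees(np.arctan2(v[1],v[0]))
C=plane(s,[[443,229.2],[490.5,245.5],[461.3,345.5],[410,323.5]],.01)[:,:2]*1000
print("foot",C.round(1),C.mean(0),[np.linalg.norm(C[i]-C[i-1]).round(1) for i in range(4)],ang(C[3]-C[0]),ang(C[2]-C[1]))
D=plane(d,[[191.6,308.5],[269,359.8],[300.5,330.4]],.01)[:,:2]*1000
print("side foot",D.round(1),(D[0]+D[2])/2,np.linalg.norm(D[1]-D[0]),np.linalg.norm(D[2]-D[1]),ang(D[0]-D[1]))
for n,c,t in(("scene",s,[[473.2,234.2],[456.2,287.5]]),("side",d,[[263,301.5],[220.7,275.8]])):
    T=plane(c,t,.080)[:,:2]*1000; print(n,"tips",T.round(1),T.mean(0),np.linalg.norm(T[0]-T[1]),ang(T[1]-T[0]))
h=plane(s,[[400+234/4,220+205/4]],.045)*1000; print("mid hole scene",h, "side",plane(d,[[185+193/3.333,265+126/3.333]],.045)*1000)
r=R.from_rotvec(get_obs()["orientation"]).as_matrix(); print(r.round(3))
E
```

```text
foot [[390.1 127.4]
 [393.5 209.8]
 [584.2 199.3]
 [578.1 119. ]] [486.46894825 163.88811241] [np.float64(188.2), np.float64(82.5), np.float64(191.0), np.float64(80.5)] -2.5626829175057306 -3.1675087690918975
side foot [[572.3 206.3]
 [385.5 216.6]
 [382.8 135. ]] [477.53580285 170.6667866 ] 187.0562123033592 81.62928978103871 -3.1424414596008634
scene tips [[433.9 166.8]
 [532.6 161.5]] [483.27097931 164.17319733] 98.87477944662038 -3.101231488073077
side tips [[430.9 171.4]
 [530.6 165.3]] [480.74843605 168.33663585] 99.93544696146823 -3.504494870165412
mid hole scene [[483.69810074 164.31386972  45.        ]] side [[481.57511079 167.39029307  45.        ]]
[[ 0.929  0.37  -0.001]
 [ 0.37  -0.929  0.001]
 [-0.    -0.002 -1.   ]]
```

{"api": "jog_arm", "payload": {
  "plan": [
    [[2, 3, -0.5], -0.022],
    [[2, 3, -0.5], -0.022],
    [[2, 3, -0.5], -0.022],
    [[2, 3, -0.5], -0.022],
    [[2, 3, -0.5], -0.022],
    [[2, 3, -0.5], -0.022],
    [[2, 3, -0.5], -0.022],
    [[2, 3, -0.5], -0.022],
    [[2, 3, -0.5], -0.022],
    [[2, 3, -0.5], -0.022],
    [[2, 3, -0.5], -0.022],
    [[1.5, 3.3, -0.5], -0.022]
  ],
  "hand": 8.5
}}

```text
clock: 1.3
tcp_pos: [0.4855, -0.2629, 0.2435]
orientation: [3.136, 0.179, 0.0]
contact_force: [0.7, 0.6, 0.4]
grip_width: 0.0851
```

{"api": "jog_arm", "payload": {
  "plan": [
    [[0, 0, 0], 0],
    [[0, 0, 0], 0],
    [[0, 0, 0], 0]
  ]
}}

```text
clock: 1.6
tcp_pos: [0.484, -0.2653, 0.2438]
orientation: [3.136, 0.178, -0.001]
contact_force: [-0.4, -1.1, 0.7]
grip_width: 0.0852
```

```bash
python3 - <<'E'
from h import *
o=get_obs();c=get_calibration("wrist");f=grab_frame("wrist");cv2.imwrite("pics/w1.png",f[:,:,::-1])
r=R.from_rotvec(o["orientation"]).as_matrix()
print(o["clock"],o["tcp_pos"],np.degrees(np.arctan2(r[1,0],r[0,0])),o["contact_force"])
plates(f,c)
E
```

```text
1.6 [ 0.48396001 -0.26529013  0.24383067] 6.49929610126276 [-0.37289814 -1.05102481  0.65339817]
px [326. 237.] rect [ 471.2 -268. ] [112.1  49.9] 6.4
   hole [321.  273.4] [ 434.8 -272.2] 599.0
   hole [321.1 219.5] [ 484.4 -266.6] 331.0
px [ 32. 180.] rect [489.4 -23.8] [99.  49.4] 4.5
   hole [ 38.6 216.8] [459.7 -26.5] 716.5
   hole [ 23.3 144.3] [519.5 -21.9] 863.5
px [588.  27.] rect [ 651.8 -445.3] [76.5 22.1] 76.1
px [175.  43.] rect [ 607.2 -145.2] [64.5 79.8] 13.9
   hole [150.9  72.6] [ 584.1 -125.3] 384.0
   hole [215.3  63. ] [ 596.2 -173.8] 379.5
```

View pics/w1.png

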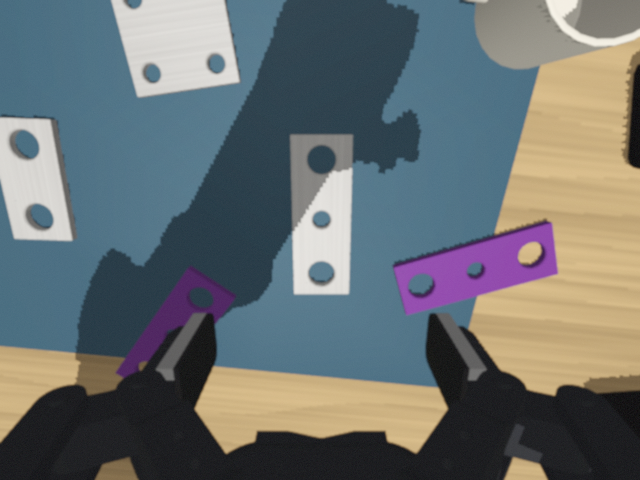

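Wrist view: long plate centred at px (321,219), partly in shadow; centre (484.4,-266.6) mm at 6.4°, which agrees with the other two cameras. Neither purple plate is under the fingers. Descending.

{"api": "jog_arm", "payload": {
  "plan": [
    [[0, -0.1, -2], 0],
    [[0, 0, -3], 0],
    [[0, 0, -3], 0],
    [[0, 0, -3], 0],
    [[0, 0, -2.3], 0],
    [[0, 0, -1.5], 0],
    [[0, 0, -1], 0],
    [[0, 0, -0.5], 0],
    [[0, 0, 0], 0],
    [[0, 0, 0], 0]
  ]
}}

```text
clock: 2.65
tcp_pos: [0.4851, -0.2655, 0.0817]
orientation: [3.136, 0.18, 0.002]
contact_force: [-0.4, 0.8, 0.4]
grip_width: 0.085
```

{"api": "jog_arm", "payload": {
  "plan": [
    [[0, 0, -0.3], 0],
    [[0, 0, -0.2], 0],
    [[0, 0, 0], 0]
  ]
}}

```text
clock: 2.95
tcp_pos: [0.4846, -0.2651, 0.0759]
orientation: [3.136, 0.18, 0.0]
contact_force: [-0.7, 0.4, -0.3]
grip_width: 0.0851
```

{"api": "jog_arm", "payload": {
  "plan": [
    [[0, 0, 0], 0],
    [[0, 0, 0], 0],
    [[0, 0, 0], 0],
    [[0, 0, 0], 0],
    [[0, 0, 0], 0],
    [[0, 0, 0], 0],
    [[0, 0, 0], 0],
    [[0, 0, 0], 0]
  ],
  "hand": 4,
  "grip_force": 50
}}

```text
clock: 3.75
tcp_pos: [0.4847, -0.2652, 0.0766]
orientation: [3.136, 0.18, 0.0]
contact_force: [-2.0, 1.1, 6.6]
grip_width: 0.0469
```

{"api": "jog_arm", "payload": {
  "plan": [
    [[0, 0, 0], 0],
    [[0, 0, 0], 0]
  ]
}}

```text
clock: 3.95
tcp_pos: [0.4847, -0.2652, 0.0766]
orientation: [3.136, 0.18, 0.0]
contact_force: [-2.1, 1.5, 7.4]
grip_width: 0.0467
```

```bash
python3 - <<'E'
from h import *
f=grab_frame("wrist");cv2.imwrite("pics/w2.png",f[:,:,::-1]);print(get_obs()["grip_width"],get_obs()["contact_force"],get_obs()["clock"])
E
```

```text
0.04666898764051646 [-1.05278582  0.92806316  6.94667061] 4.0
```

View pics/w2.png

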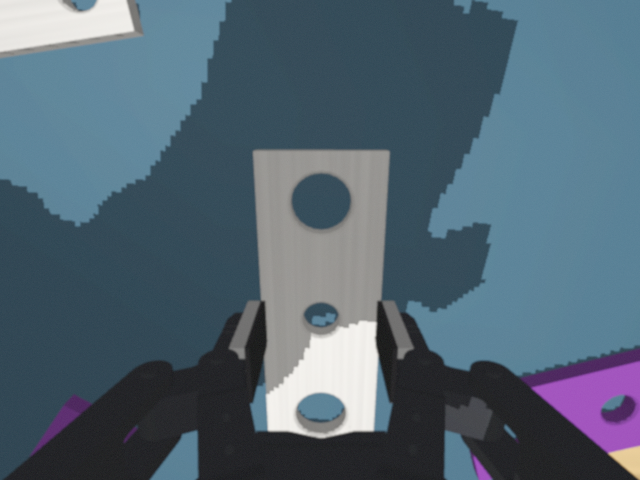

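Picture shows the pads on both long edges of the plate, by its middle hole at (321,317); the width reads a little low. Lifting to check the hold.

{"api": "jog_arm", "payload": {
  "plan": [
    [[0, 0, 0.5], 0],
    [[0, 0, 0.5], 0],
    [[0, 0, 1], 0],
    [[0, 0, 2], 0],
    [[0, 0, 2.5], 0],
    [[0, 0, 2.5], 0],
    [[0, 0, 2.5], 0],
    [[0, 0, 2], 0],
    [[0, 0, 1], 0],
    [[0, 0, 0], 0],
    [[0, 0, 0], 0]
  ]
}}

```text
clock: 5.1
tcp_pos: [0.4842, -0.265, 0.2204]
orientation: [-3.136, -0.18, 0.001]
contact_force: [-0.7, -0.0, -1.9]
grip_width: 0.0465
```

```bash
python3 - <<'E'
from h import *
f=grab_frame("wrist");g=grab_frame("side");print(get_obs()["grip_width"],get_obs()["contact_force"],get_obs()["clock"],get_obs()["tcp_pos"])
cv2.imwrite("pics/w3.png",np.hstack([cv2.resize(f,(400,300)),cv2.resize(g[80:320,250:570],(400,300))])[:,:,::-1])
E
```

```text
0.04649077304779808 [-0.03417422 -0.662395   -1.81599413] 5.2 [ 0.48397141 -0.26487231  0.21970647]
```

View pics/w3.png

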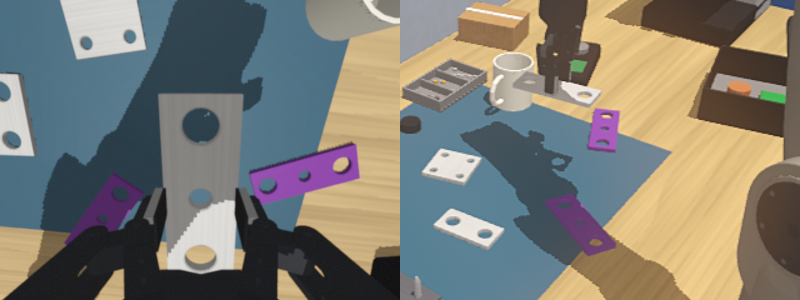

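Plate is held level in both views and the force of −1.8 N fits its weight. Carrying it to above the base.

{"api": "jog_arm", "payload": {
  "plan": [
    [[0, 2, 0], -0.014],
    [[0, 3.5, 0], -0.014],
    [[0, 4, 0], -0.014],
    [[0, 4, 0], -0.014],
    [[0, 4, 0], -0.014],
    [[0, 4, 0], -0.014],
    [[0, 4, 0], -0.014],
    [[0, 4, 0], -0.014],
    [[-0.2, 4, 0], -0.014],
    [[0, 4, 0], -0.014],
    [[0, 3.5, 0], -0.014],
    [[0, 2, 0], -0.015]
  ]
}}

```text
clock: 6.4
tcp_pos: [0.4817, 0.1682, 0.22]
orientation: [-3.14, 0.08, 0.002]
contact_force: [-0.3, -0.9, -1.4]
grip_width: 0.0462
```

{"api": "jog_arm", "payload": {
  "plan": [
    [[0, 0, 0], 0],
    [[0, 0, 0], 0],
    [[0, 0, -2], 0],
    [[0, 0, 0], 0],
    [[0, 0, 0], 0]
  ]
}}

```text
clock: 6.9
tcp_pos: [0.4824, 0.1634, 0.2006]
orientation: [3.139, -0.088, -0.002]
contact_force: [0.6, 0.5, -1.8]
grip_width: 0.0465
```

```bash
python3 - <<'E'
from h import *
o=get_obs();c=get_calibration("wrist");f=grab_frame("wrist");g=grab_frame("scene");d=grab_frame("side")
r=R.from_rotvec(o["orientation"]).as_matrix();a=np.degrees(np.arctan2(r[1,0],r[0,0]))
print(o["clock"],o["tcp_pos"],a,o["contact_force"],o["grip_width"])
w=f[:,:,::-1].copy()
b=np.radians(-3.2)
for s in(-50,50):
    P=np.array([.4824+s/1e3*np.cos(b),.166+s/1e3*np.sin(b),.08]);u=proj(c,P)[0];print("expected stud px",u)
    cv2.drawMarker(w,tuple(int(x) for x in u),(0,0,255),0,8)
cv2.imwrite("pics/w4.png",np.hstack([cv2.resize(w[:,120:520],(400,480)),cv2.resize(g[180:360,380:530],(400,480),interpolation=cv2.INTER_CUBIC)[:,:,::-1]]))
cv2.imwrite("pics/w4r.png",f[:,:,::-1])
E
```

```text
6.9 [0.4824062  0.16340034 0.20056097] -3.2057448478661112 [ 0.57423065  0.53582    -1.78281711] 0.04648399412449485
expected stud px [314.3411521  348.88932263]
expected stud px [313.12643198 182.5897641 ]
```

View pics/w4.png

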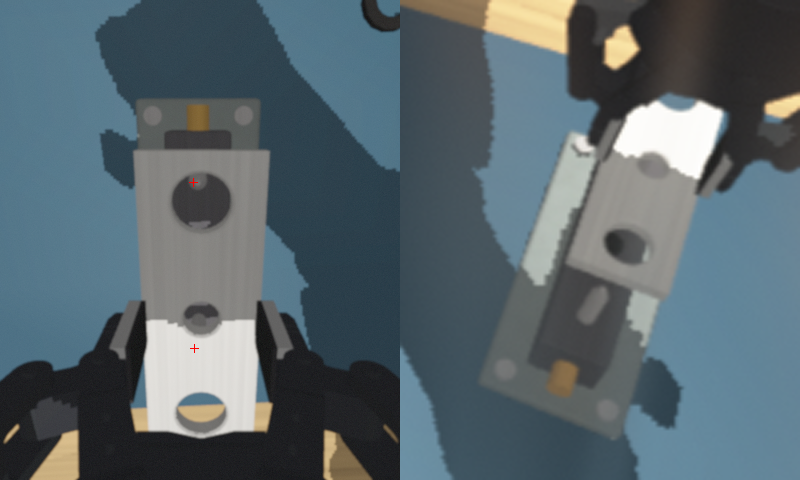

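Left: the far stud's tip shows inside the far hole at about (318,182) in full-frame px, ~4 px right of the predicted mark; hole centres on column 321. Now measuring the hole positions against the stud.

```bash
python3 - <<'E'
from h import *
c=get_calibration("wrist");o=get_obs();t=o["tcp_pos"]
zt=t[2]-.0766+.008
f=cv2.imread("pics/w4r.png")
H=[]
for (x,y,R0) in((321,202,45),(321,317,28)):
    gray=f.max(2)[y-R0:y+R0,x-R0:x+R0]; 
    m=(gray<118).astype(np.uint8); cs,_=cv2.findContours(m,cv2.RETR_EXTERNAL,cv2.CHAIN_APPROX_NONE)
    k=max(cs,key=cv2.contourArea); e=cv2.minAreaRect(k); cc=np.array(e[0])+[x-R0,y-R0]
    print("hole px",cc,e[1], (plane(c,cc,zt)[0]*1000).round(1)); 
for p in([321,202],[321,317],[321,150]): print(p,(plane(c,p,zt)[0]*1000).round(1))
print("plate edge corners",(plane(c,[[254,150],[389,150]],zt)*1000).round(1))
print("stud",(plane(c,[317.5,182],.08)[0]*1000).round(1), "base mid", (plane(c,[317.5,182],.08)[0]*1000+[-50*np.cos(.056),50*np.sin(.056),0]).round(1))
E
```

```text
hole px [321. 202.] (60.0, 62.0) [533.6 160.4 132.9]
hole px [321. 317.] (30.0, 36.0) [484.1 163.1 132.9]
[321, 202] [533.6 160.4 132.9]
[321, 317] [484.1 163.1 132.9]
[321, 150] [552.8 159.3 132.9]
plate edge corners [[554.2 183.8 132.9]
 [551.5 134.4 132.9]]
stud [533.3 162.2  80. ] base mid [483.3 165.   80. ]
```

Offset is about 2 mm in y, within the 7 mm radial clearance. Shift it out and go down slowly.

{"api": "jog_arm", "payload": {
  "plan": [
    [[0, 0.2, -0.5], 0],
    [[0, 0, -1], 0],
    [[0, 0, -1], 0],
    [[0, 0, -1], 0],
    [[0, 0, -1], 0],
    [[0, 0, -0.5], 0],
    [[0, 0, -0.5], 0],
    [[0, 0, 0], 0],
    [[0, 0, 0], 0]
  ]
}}

```text
clock: 7.95
tcp_pos: [0.4827, 0.1669, 0.146]
orientation: [-3.14, 0.085, -0.0]
contact_force: [-0.3, -0.4, -0.6]
grip_width: 0.0466
```

{"api": "jog_arm", "payload": {
  "plan": [
    [[0, 0, -0.5], 0],
    [[0, 0, -0.5], 0],
    [[0, 0, -0.5], 0],
    [[0, 0, -0.4], 0],
    [[0, 0, -0.2], 0],
    [[0, 0, 0], 0],
    [[0, 0, 0], 0]
  ]
}}

```text
clock: 8.65
tcp_pos: [0.4827, 0.1669, 0.1249]
orientation: [-3.14, 0.085, -0.0]
contact_force: [1.1, 0.2, -1.2]
grip_width: 0.0465
```

{"api": "jog_arm", "payload": {
  "plan": [
    [[0, 0, -0.2], 0],
    [[0, 0, 0], 0],
    [[0, 0, 0], 0]
  ]
}}

```text
clock: 8.95
tcp_pos: [0.4826, 0.1669, 0.1229]
orientation: [3.14, -0.085, 0.0]
contact_force: [-0.5, 0.4, -1.5]
grip_width: 0.0466
```

{"api": "jog_arm", "payload": {
  "plan": [
    [[0, 0, -0.1], 0],
    [[0, 0, 0], 0],
    [[0, 0, 0], 0]
  ]
}}

```text
clock: 9.25
tcp_pos: [0.4826, 0.1668, 0.1219]
orientation: [3.14, -0.085, 0.0]
contact_force: [0.7, -0.4, -1.7]
grip_width: 0.0469
```

```bash
python3 - <<'E'
from h import *
f=grab_frame("wrist");g=grab_frame("side");o=get_obs();print(o["contact_force"],o["tcp_pos"],o["clock"])
cv2.imwrite("pics/w5.png",np.hstack([cv2.resize(f[:,120:520],(400,480)),cv2.resize(g[230:380,170:320],(400,400),interpolation=cv2.INTER_CUBIC)[:480] if 0 else cv2.resize(g[220:380,175:308],(400,480),interpolation=cv2.INTER_CUBIC)])[:,:,::-1])
E
```

```text
[-0.02500418 -0.08228633 -2.13540334] [0.48262609 0.16687134 0.12190154] 9.35
```

View pics/w5.png

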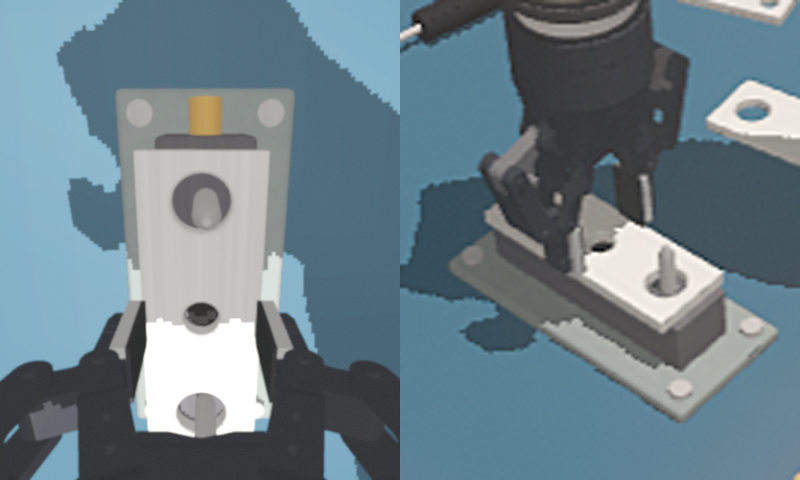

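Both studs stand in the end holes (wrist px (325,205) and (325,412); side view agrees). Going down in 1 mm steps to contact.

{"api": "jog_arm", "payload": {
  "plan": [
    [[0, -0.1, -0.1], 0],
    [[0, 0, 0], 0],
    [[0, 0, 0], 0]
  ]
}}

```text
clock: 9.65
tcp_pos: [0.4827, 0.1667, 0.1217]
orientation: [-3.139, 0.084, -0.001]
contact_force: [-1.8, 1.4, 7.4]
grip_width: 0.0467
```

{"api": "jog_arm", "payload": {
  "plan": [
    [[0, 0, -0.05], 0],
    [[0, 0, 0], 0],
    [[0, 0, 0], 0]
  ]
}}

```text
clock: 9.95
tcp_pos: [0.4827, 0.1667, 0.1216]
orientation: [-3.14, 0.084, -0.001]
contact_force: [-3.4, 0.5, 12.2]
grip_width: 0.0465
```

Contact is at the height predicted for a seated plate. Relieve the force, then open.

{"api": "jog_arm", "payload": {
  "plan": [
    [[0, 0, 0.1], 0],
    [[0, 0, 0], 0]
  ]
}}

```text
clock: 10.15
tcp_pos: [0.4828, 0.1659, 0.1217]
orientation: [-3.14, 0.085, -0.001]
contact_force: [-1.2, -0.4, 3.8]
grip_width: 0.0464
```

{"api": "jog_arm", "payload": {
  "plan": [
    [[0, 0, 0], 0],
    [[0, 0, 0], 0],
    [[0, 0, 0], 0],
    [[0, 0, 0], 0],
    [[0, 0, 0], 0],
    [[0, 0, 0], 0],
    [[0, 0, 0], 0],
    [[0, 0, 0], 0]
  ],
  "hand": 8
}}

```text
clock: 10.95
tcp_pos: [0.4826, 0.1658, 0.1214]
orientation: [3.14, -0.085, 0.0]
contact_force: [0.9, -0.6, 0.4]
grip_width: 0.0804
```

{"api": "jog_arm", "payload": {
  "plan": [
    [[0, 0, 0.5], 0],
    [[0, 0, 0.5], 0],
    [[0, 0, 1], 0],
    [[0, 0, 2], 0],
    [[0, 0, 2.5], 0],
    [[0, 0, 2.5], 0],
    [[0, 0, 2.5], 0],
    [[0, 0, 2], 0],
    [[0, 0, 0], 0],
    [[0, 0, 0], 0]
  ]
}}

```text
clock: 11.95
tcp_pos: [0.4826, 0.1658, 0.257]
orientation: [-3.14, 0.085, -0.002]
contact_force: [-0.4, 0.5, -0.5]
grip_width: 0.0801
```

```bash
python3 - <<'E'
from h import *
cw=get_calibration("wrist");f=grab_frame("wrist");g=grab_frame("side");s=grab_frame("scene");o=get_obs();print(o["contact_force"],o["tcp_pos"],o["clock"],o["grip_width"])
plates(s,get_calibration("scene"));print("side");plates(g,get_calibration("side"))
cv2.imwrite("pics/w6.png",np.hstack([cv2.resize(f[:,120:520],(400,480)),cv2.resize(g[220:380,175:308],(400,480),interpolation=cv2.INTER_CUBIC)])[:,:,::-1])
E
```

```text
[-0.72002716  1.52139593 -0.69950309] [0.48203441 0.16558697 0.25551466] 12.1 0.07996229238557204
px [245. 290.] rect [ 615.7 -143.1] [80.5 80.8] 14.2
   hole [257.  304.8] [ 633.7 -112.6] 64.5
   hole [225.7 301.4] [ 646.3 -161. ] 64.5
   hole [262.7 276.8] [ 585.8 -124.9] 58.5
   hole [232.6 273.4] [ 597.9 -173.3] 61.5
px [465. 258.] rect [436.9 172.4] [ 58.6 115.2] 85.1
   hole [460.  269.1] [455.8 171.3] 91.0
px [340. 249.] rect [490.6 -23.7] [100.6  50.9] 4.4
   hole [336.5 264.3] [520.8 -21.1] 161.0
px [ 68. 235.] rect [ 631.3 -469.7] [90.1 91.6] 83.9
   hole [ 68.2 234.4] [ 632.2 -470. ] 1534.5
px [523.   7.] rect [-331.3  168.7] [ 86.1 187.3] 21.5
side
px [249. 305.] rect [498.4 137. ] [ 53. 115.] 86.7
   hole [263.3 311.6] [464.8 136. ] 170.0
   hole [241.9 300.4] [514.8 136.8] 57.5
px [ 12. 295.] rect [867.  370.5] [44.3 60.6] 59.1
px [307. 261.] rect [488.3 -19.3] [100.9  49.9] 5.3
   hole [291.9 256.3] [517.6 -16.2] 86.0
px [291. 212.] rect [ 613.3 -138.4] [80.2 80.6] 13.9
   hole [297.6 220.3] [ 581.8 -119.8] 27.5
   hole [276.6 215.4] [ 630.  -107.5] 24.0
   hole [306.3 208.1] [ 594. -168.] 21.5
   hole [285.6 203.4] [ 642.7 -155.5] 24.0
```

View pics/w6.png

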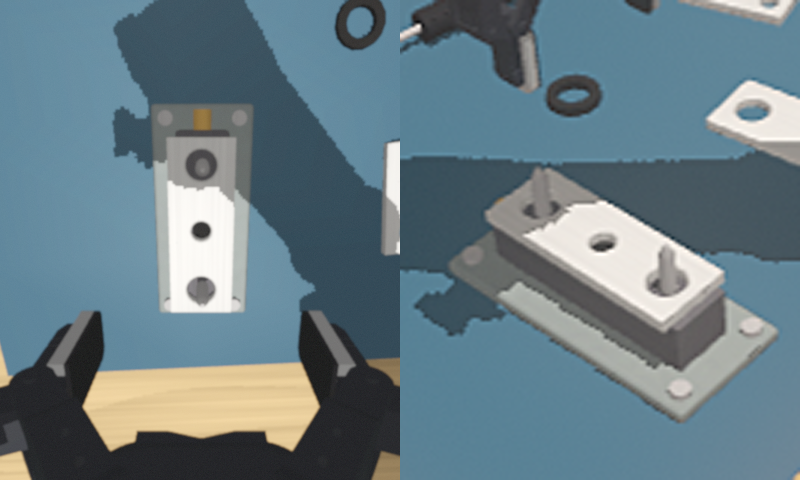

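Both studs are centred in the end holes, the plate lies flat on the block, and the gripper is clear. The bystander plates have not moved.

```bash
python3 -c "
from bench import *
print(hand_in())"
```

```text
the job is handed in; nothing more can be done
None
```

The long plate is fitted on the boiler base, released, and the job is handed in at about 12 s of the 42 s allowed. I gripped it across its middle at 50 N, carried it over the base, and lowered it until it touched. Contact came at a TCP height of 121.6 mm, the height predicted for a seated plate. The upward contact force peaked at about 12 N.

**Last checks:** the final wrist and side pictures show both studs up through the end holes and the plate lying flat. The gripper is open and clear, about 13 cm above its release height. The short and square plates measured within about 1 mm of where they started. I did not re-measure the purple look-alikes at the end, but no move came near them.

**Disagreements:**
- **Grip width:** it read 46.5 mm on the 50 mm plate throughout. The pictures and the measured weight showed a sound hold.
- **Cameras:** the scene and side cameras differed by 2–6 mm in absolute position. The wrist camera and the relative offsets settled this.

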